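# Stow the loaded tapping bar heavy end down

## Robot

A 6-joint arm with a two-finger parallel gripper is mounted at the origin on the work surface. World frame = base frame: x ahead of the robot, y to its left, z up, the work surface at z = 0. Lengths are in m, angles in rad, forces in N, time in s.
With the tool pointing down it reaches from about 0.35 to 0.975 m from the base axis. Payload 7.1 kg.
Tool frame: the origin (TCP) lies midway between the tips of the shut fingers; the grasp point (between the pads) lies 19 mm behind it; y points along the fingers, z is the direction in which the jaws open and shut, and the axes are right-handed (so a half turn about y gives the same grasp; the last joint's range is limited). The gripper opens to 88 mm and grips with 3 to 60 N. Pads are 20 mm wide; open, the fingers measure 115 mm over their backs; the gripper's body (75 mm by 178 mm) begins 61 mm behind the grasp point.
Start: joints at [1.318, 0.423, 1.63, -0, 1.089, -0.019], TCP at [0.145, 0.608, 0.223] pointing down, gripper open.
Joint ranges: [-3, 3], [-0.9, 2.11], [0.09, 2.58], [-1.31, 4.45], [0.11, 2.69], [-2.54, 2.54]. Speed limits (rad/s): [2.39, 2.39, 3.01, 3.14, 3.14, 3.14].

## Interface

Orientations are given as [roll, pitch, yaw] about the fixed x, y, z axes, in that order (R = Rz(yaw) Ry(pitch) Rx(roll)).
In Python, from cell import r, viewer gives the robot as it stands.
- The arm moves only by the tool servo_tool, never from a script. Its argument "series" is a list of rows, each a list of 7 numbers: the shift along the tool's x, y, z in m, then the turn, a rotation vector about the tool's x, y, z in degrees, then the opening in per cent of the stroke, from 0 (shut) to 100 (fully open). In form: [[dx, dy, dz, ax, ay, az, hand], ...]. A call has 1 to 5 rows; each row is the pose to reach, as a shift and turn from the pose commanded when the call began, along the tool's axes at that moment; what a row does not reach only later rows make up. A row lasts 1/10 s, in which the tool goes at most 50 mm and 8.59 degrees, less where a joint would pass 70% of its speed; a pose out of reach is approached as far as the arm can. A call with a gripper value outside its range is refused whole. The fingers move at their own pace and stop on an object; the grip force is fixed at half the most. Time passes only in rows, so rows that repeat a pose let the fingers close. It gives the time, the measured TCP pose, the force and the opening at its end, in the units of the state.
- r.observe(): the state, without advancing time (a new reading comes with each control period).
- viewer.read_camera(name): name is "scene" or "top" or "wrist"; returns a dict with "image" (384x512x3 uint8, red, green, blue), "K" (3x3 intrinsics, pixels), "T" (4x4, takes a point from camera to world coordinates). Camera axes: x right, y down, z forward; pixel columns grow to the right and rows downward; lengths in m; the calibration is good to about 2 mm. A picture is of the moment at which its call begins. There is no depth.
- r.sign_off(): hands the job in, once; it reports no verdict.
The state is a dict: "clock": time; "joints": joint angles; "joint_vel": joint speeds; "effort": joint torques, N m; "tool_pos": TCP position; "orientation": TCP orientation; "force": force on the tool from outside, world axes, zero at the start; "ft_torque": the same for the moment, N m; "width": opening from 0.0 (shut) to 1.0 (fully open).
Only numpy, scipy, OpenCV 4.12 (cv2) and the standard library are available. Lean on these libraries where they do the work, as an engineer would, in place of code of your own. Each camera call takes 0.05 s, during which the arm holds its last target. There are 200 camera calls.

## Task

Pick up the orange-capped tapping bar, feel which of its two look-alike ends is the heavy one, and set it gently in the short blue sloping rest, heavy end down at the stop, so that it stays there when let go. Leave the green-capped bar where it is.

Things in the scene. Friction and masses are not known exactly. Their poses are not given: they have to be found in the camera images.
- bar_mid (a point): Middle of the orange-capped bar, half-way up: 190 x 28 x 28 mm, x along it, z up; starts flat, roughly along world y. 0.35 kg; one end, unseen and not told by these axes, holds lead: centre of mass 36-42 mm from the middle. Lifted level by its middle it twists the gripper 0.12-0.16 Nm, heavy end down; a 4 N grip lets that end swing down, 20 N or more holds it. Grip the 28 mm width at the middle.
- rest_seat (a point): Aim for bar_mid, the bar flat on the rest's bed, its lower end 8 mm clear of the stop (it may slide down to it). x: up the slope, along the bar, 25 deg above level; y: level, across; z: square to the bed, which is 14 mm below this point and runs from the stop (x = -103 mm) only to x = -23 mm. The bar's middle and upper part overhang, with room for fingers; heavy end up, it tips out.
- rest: Fixed blue steel rest on a dark base plate 110 x 90 mm; origin on the bench under it, x towards its high end, which points roughly away from the robot. Bed 56 mm wide, low edge 35 mm above the bench; stop 24 mm high; side cheeks 46 mm apart and 18 mm high along the lower 50 mm of the bed. The seat point is 32 mm along x and 91 mm up from the origin.
- green_bar_mid (a point): Middle, half-way up, of a similar bar with green caps, 190 x 28 x 28 mm, x along it, lying flat on the bench near the orange one. Not wanted: leave it alone.
There are look-alikes about, which are no part of the job. Leave any pink or yellow look-alike of the part that bears bar_mid alone.

How it is judged:
By the outcome, as a careful person would: the job done as asked, in the order asked, and still so for the second after the job is handed in, with the robot touching nothing.
It also fails if it takes over 42 s, if anything falls off the work surface, if the arm or the gripper's body presses on something with over 40 N, if the wrist force passes 120 N, or if a joint passes its speed limit or range.

## Working session

There is one attempt and no reset: what is moved stays moved. The work goes in short steps, Python scripts to look and compute and a tool call to move; the robot and the scene stay as the last step left them, time stands still between calls to the robot, and variables do not carry over. Pictures are saved under pics/ and viewed, about 8 in all and at most 12, crops included, and the job is handed in when it is done.

Besides the shell and the picture viewer there is one more tool, called after "Call:" as name([rows], argument=value, ...), one row to a line, values as JSON. servo_tool: Moves the arm, as the interface text tells. Its arguments: {"type":"object","properties":{"series":{"type":"array","items":{"type":"array","items":{"type":"number"}}}},"required":["series"]}

```bash
mkdir -p pics; cat > h.py <<'E'
import numpy as np, cv2
from cell import r, viewer
from scipy.spatial.transform import Rotation as R
def snap(n,f=None):
    c=viewer.read_camera(n)
    if f: cv2.imwrite('pics/'+f,c['image'][:,:,::-1])
    return c
def ray(c,u,v):
    d=np.linalg.inv(c['K'])@[u,v,1]; return c['T'][:3,3],c['T'][:3,:3]@d
def onz(c,u,v,z):
    o,d=ray(c,u,v); return o+d*(z-o[2])/d[2]
def proj(c,p):
    q=np.linalg.inv(c['T'])@np.r_[p,1]; q=c['K']@q[:3]; return q[:2]/q[2]
E
python3 - <<'E'
from h import *
a=snap('top'); b=snap('scene')
cv2.imwrite('pics/top.png',a['image'][:,:,::-1]);cv2.imwrite('pics/scene.png',b['image'][:,:,::-1])
print(r.observe()); print(a['T'].round(3),a['K'],b['T'].round(3))
E
ls
```

```text
{'clock': 0.1, 'joints': array([ 1.31797204e+00,  4.23746461e-01,  1.63059440e+00, -5.39695082e-06,
        1.08856986e+00, -1.89833659e-02]), 'joint_vel': array([ 0.00016425, -0.00078279, -0.00078215, -0.00158354,  0.00119791,
        0.00049748]), 'effort': array([-6.07954116e-04, -5.45614886e+01, -2.74324447e+01,  6.45731902e-02,
        1.88779196e-02, -2.25562621e-05]), 'tool_pos': array([0.14466746, 0.607529  , 0.22199817]), 'orientation': array([-1.57211425e+00,  2.02426258e-05, -2.33838425e-01]), 'force': array([ 1.14039244, -1.24872894, -0.62253875]), 'ft_torque': array([ 0.03540833, -0.00308176, -0.01101774]), 'width': 1.0013293739703877}
[[-0.025 -0.983  0.182  0.252]
 [-0.999  0.03   0.025  0.018]
 [-0.03  -0.182 -0.983  0.843]
 [ 0.     0.     0.     1.   ]] [[362.73370047   0.         251.97873191]
 [  0.         362.73370047 186.1472165 ]
 [  0.           0.           1.        ]] [[ 0.555  0.694 -0.458  0.85 ]
 [ 0.832 -0.463  0.306 -0.299]
 [ 0.001 -0.551 -0.835  0.909]
 [ 0.     0.     0.     1.   ]]
h.py
pics
```

View pics/top.png

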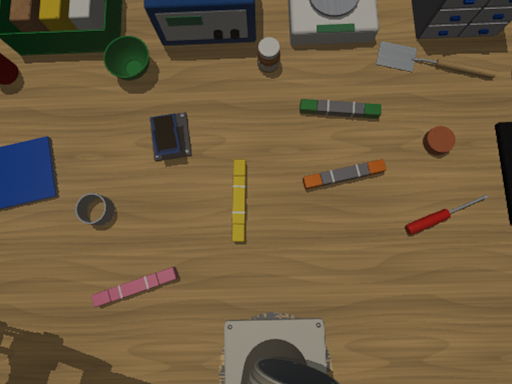

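View pics/scene.png

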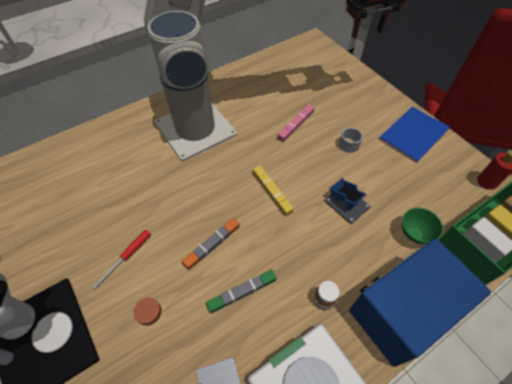

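Top view: orange-capped bar at (345,174), ends near (305,182) and (385,166). What could be mistaken for it: green-capped (340,108), yellow (239,200), pink (134,288), and the red screwdriver (428,222). I choose the orange caps with the grey middle at (345,174). The rest is the blue piece on a dark plate at (170,137).

```bash
python3 - <<'E'
from h import *
a=snap('top'); b=snap('scene')
def caps(c,box):
    h=cv2.cvtColor(c['image'],cv2.COLOR_RGB2HSV)
    m=cv2.inRange(h,(4,190,110),(14,255,255))
    x0,y0,x1,y1=box; mm=np.zeros_like(m); mm[y0:y1,x0:x1]=m[y0:y1,x0:x1]
    n,l,s,ce=cv2.connectedComponentsWithStats(mm)
    return [(ce[i].round(1),s[i,4]) for i in range(1,n) if s[i,4]>30]
for c,box in ((a,(290,150,400,200)),(b,(170,210,250,275))):
    k=caps(c,box); print(k)
    P=[onz(c,*p,0.021) for p,_ in k]
    print(np.round(P,4))
    if len(P)==2: print('mid',(P[0]+P[1])/2,'len',np.linalg.norm(P[0]-P[1]),'ang',np.degrees(np.arctan2(*(P[0]-P[1])[[1,0]])))
ca=cv2.resize(a['image'][100:170,130:210],None,fx=5,fy=5,interpolation=cv2.INTER_CUBIC)
cb=cv2.resize(b['image'][170:230,315:380],None,fx=6,fy=6,interpolation=cv2.INTER_CUBIC)[:350]
cc=cv2.resize(a['image'][95:200,290:400],None,fx=3.6,fy=3.3,interpolation=cv2.INTER_CUBIC)[:350]
cv2.imwrite('pics/crop.png',np.hstack([ca,cb])[:,:,::-1]); cv2.imwrite('pics/bar.png',cc[:,:,::-1]); print(ca.shape,cb.shape)
E
```

```text
[(array([376.4, 165.9]), np.int32(180)), (array([312.5, 180.3]), np.int32(188))]
[[ 0.4429 -0.2492  0.021 ]
 [ 0.4137 -0.1008  0.021 ]]
mid [ 0.42827773 -0.17500555  0.021     ] len 0.15122972233787144 ang -78.86628493091118
[]
[]
(350, 400, 3) (350, 390, 3)
```

View pics/crop.png

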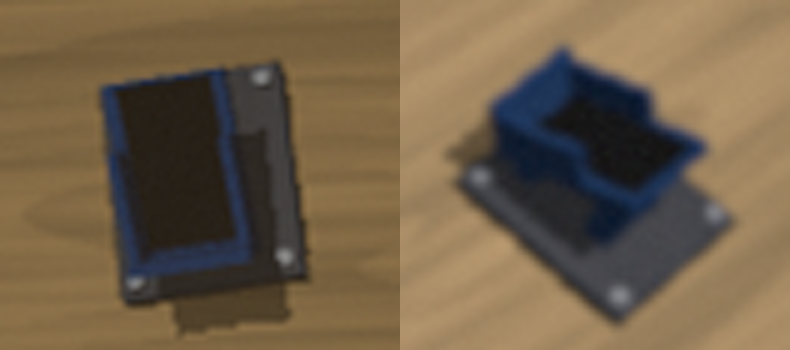

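View pics/bar.png

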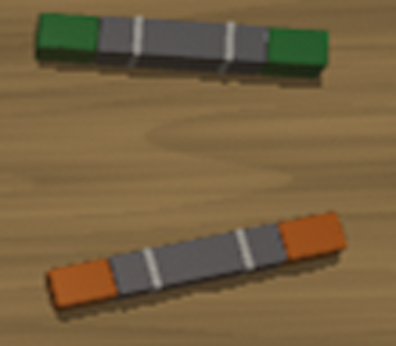

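```bash
python3 - <<'E'
from h import *
a=snap('top'); b=snap('scene')
A=lambda x,y:(130+x/5-.4,100+y/5-.4)
B=lambda x,y:(315+(x-400)/6-.4,170+y/6-.4)
for c,f,hi,pl,sc in ((a,A,[(101,88),(221,72)],[(280,62),(307,275),(125,305)],[(262,77),(136,284),(285,257)]),
             (b,B,[(632,190),(706,148)],[(458,182),(619,324),(735,221)],[(480,176),(714,213),(619,296)])):
    H=np.array([onz(c,*f(*p),.0686) for p in hi]); d=H[1]-H[0]
    yaw=np.arctan2(d[1],d[0])+np.pi/2
    print('high',H.round(4).tolist(),'w',np.linalg.norm(d),'yaw',np.degrees(yaw))
    print(' origin from bed',(H.mean(0)-.0172*np.array([np.cos(yaw),np.sin(yaw),0])).round(4))
    P=np.array([onz(c,*f(*p),.006) for p in pl]); S=np.array([onz(c,*f(*p),.008) for p in sc])
    print(' plate',P.round(4).tolist(),np.linalg.norm(P[1]-P[0]),np.linalg.norm(P[2]-P[1]),'diag mid',(P[0]+P[2])/2)
    print(' plate angs',[np.degrees(np.arctan2(*(P[i+1]-P[i])[[1,0]])) for i in (0,1)])
    print(' screw mid',(S[0]+S[1])/2)
# orange in scene
h=cv2.cvtColor(b['image'],cv2.COLOR_RGB2HSV)
print(h[230,232],h[255,192])
for c in(a,b):
    h=cv2.cvtColor(c['image'],cv2.COLOR_RGB2HSV); m=cv2.inRange(h,(4,190,90),(14,255,255))
    n,l,s,ce=cv2.connectedComponentsWithStats(m)
    print([(ce[i].round(1).tolist(),int(s[i,4])) for i in range(1,n) if s[i,4]>60])
print(R.from_euler('xyz',r.observe()['orientation']).as_matrix().round(3))
E
```

```text
high [[0.5618, 0.2655, 0.0686], [0.5674, 0.2107, 0.0686]] w 0.055039718067912226 yaw 5.873301065041455
 origin from bed [0.5475 0.2364 0.0686]
 plate [[0.597, 0.1973, 0.006], [0.4885, 0.1834, 0.006], [0.4766, 0.271, 0.006]] 0.10942010466899385 0.08845672766062282 diag mid [0.53680734 0.23413807 0.006     ]
 plate angs [np.float64(-172.70605620805884), np.float64(97.74916907139576)]
 screw mid [0.53751863 0.23547964 0.008     ]
high [[0.5643, 0.2176, 0.0686], [0.5663, 0.2632, 0.0686]] w 0.04562267019901656 yaw 177.56016645677204
 origin from bed [0.5825 0.2396 0.0686]
 plate [[0.4904, 0.1857, 0.006], [0.5971, 0.1985, 0.006], [0.5855, 0.2867, 0.006]] 0.1075156738226367 0.08896987303621605 diag mid [0.53795013 0.23619131 0.006     ]
 plate angs [np.float64(6.807386403842256), np.float64(97.46475465354222)]
 screw mid [0.53570085 0.2380746  0.008     ]
[ 11 188 115] [ 11 183 188]
[([376.4, 166.1], 187), ([312.3, 180.5], 195)]
[]
[[ 0.973 -0.     0.232]
 [-0.232 -0.     0.973]
 [-0.    -1.    -0.   ]]
```

Bar mid is about (0.428, -0.175), axis at -79 deg. The rest plate is at about (0.537, 0.235), yaw about 7 deg, but its bed edge suggests 10 mm further in x. I'll go via a point near the rest and look from close by.

```bash
cat >> h.py <<'E'
def pose():
    o=r.observe(); return o['tool_pos'],R.from_euler('xyz',o['orientation'])
def down(zang): # tool pointing down, jaw axis at zang deg
    t=np.radians(zang); z=np.array([np.cos(t),np.sin(t),0]); y=np.array([0,0,-1.])
    return R.from_matrix(np.c_[np.cross(y,z),y,z])
def go(p,Rg):
    q,Rc=pose(); d=Rc.inv().apply(np.array(p)-q); w=np.degrees((Rc.inv()*Rg).as_rotvec())
    print('GO',np.round(d,4).tolist(),np.round(w,2).tolist(),'rows',round(np.linalg.norm(d)/.05,1),round(np.linalg.norm(w)/8.59,1))
E
python3 -c "
from h import *
go([.40,.235,.27],down(11.1+40)); c=snap('wrist'); q,Rc=pose(); print(Rc.inv().as_matrix()@(c['T'][:3,3]-q), (Rc.inv().as_matrix()@c['T'][:3,:3]).round(3),c['K'][0])"
```

```text
GO [0.3347, -0.0474, -0.3036] [0.03, 25.51, 0.01] rows 9.1 3.0
[-8.05321380e-02 -1.61243176e-01  1.53395748e-04] [[-0.     0.956  0.292]
 [ 0.    -0.292  0.956]
 [ 1.     0.    -0.   ]] [264.31420866   0.         256.47519222]
```

Call:
servo_tool([
  [0.335, -0.047, -0.304, 0, 25.5, 0, 100],
  [0.335, -0.047, -0.304, 0, 25.5, 0, 100],
  [0.335, -0.047, -0.304, 0, 25.5, 0, 100],
  [0.335, -0.047, -0.304, 0, 25.5, 0, 100],
  [0.335, -0.047, -0.304, 0, 25.5, 0, 100],
])

```text
clock: 0.85
tool_pos: [0.2859, 0.4011, 0.2488]
orientation: [-1.57, -0.0, -0.678]
force: [1.0, 1.1, 0.5]
width: 1.003
```

```bash
python3 -c "
from h import *
go([.40,.235,.27],down(11.1+40))"
```

```text
GO [0.1931, -0.0212, -0.0577] [-0.02, 0.03, 0.01] rows 4.1 0.0
```

Call:
servo_tool([
  [0.193, -0.021, -0.058, 0, 0, 0, 100],
  [0.193, -0.021, -0.058, 0, 0, 0, 100],
  [0.193, -0.021, -0.058, 0, 0, 0, 100],
  [0.193, -0.021, -0.058, 0, 0, 0, 100],
  [0.193, -0.021, -0.058, 0, 0, 0, 100],
])

```text
clock: 1.35
tool_pos: [0.4018, 0.2328, 0.2704]
orientation: [-1.569, -0.002, -0.684]
force: [-0.7, 0.6, -0.9]
width: 1.001
```

```bash
python3 -c "
from h import *
c=snap('wrist','w1.png'); print([proj(c,[x,y,.04]).round() for x,y in((.48,.2),(.6,.25))])
np.savez('w1.npz',K=c['K'],T=c['T'])
go([.428,-.175,.17],down(11.1))"
```

```text
[array([271., 215.]), array([339., 249.])]
GO [0.2798, 0.0999, -0.3] [-0.07, 39.71, 0.01] rows 8.4 4.6
```

View pics/w1.png

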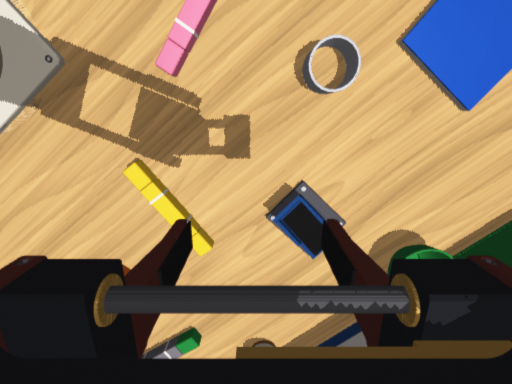

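The rest is at about (303,222), with its right side partly behind a finger. The yellow bar is at (168,207). I'll crop the rest to fix its bed corners.

```bash
python3 -c "
import cv2
i=cv2.imread('pics/w1.png')[170:270,255:360]; cv2.imwrite('pics/w1c.png',cv2.resize(i,None,fx=6,fy=6,interpolation=cv2.INTER_CUBIC))"
```

```text
(no output)
```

View pics/w1c.png

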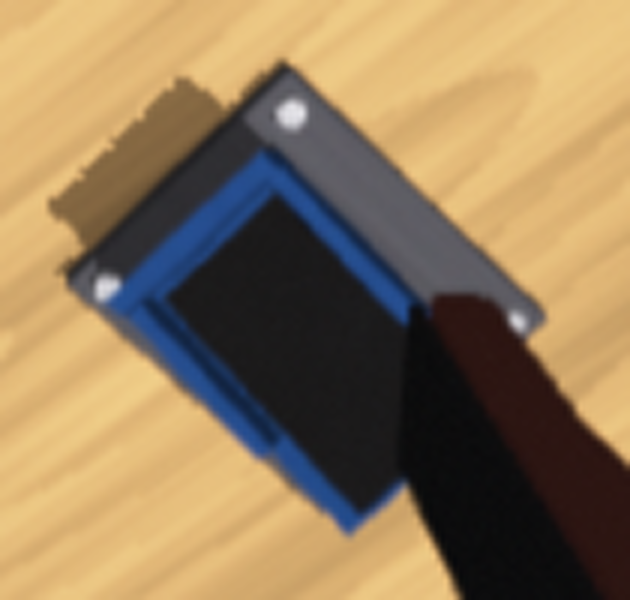

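Call:
servo_tool([
  [0.28, 0.1, -0.3, 0, 39.7, 0, 100],
  [0.28, 0.1, -0.3, 0, 39.7, 0, 100],
  [0.28, 0.1, -0.3, 0, 39.7, 0, 100],
  [0.28, 0.1, -0.3, 0, 39.7, 0, 100],
  [0.28, 0.1, -0.3, 0, 39.7, 0, 100],
])

```text
clock: 1.9
tool_pos: [0.4163, -0.0062, 0.21]
orientation: [-1.57, 0.0, -1.375]
force: [0.8, 0.1, 0.2]
width: 1.002
```

```bash
python3 -c "
from h import *
go([.428,-.175,.17],down(11.1))"
```

```text
GO [0.1678, 0.0399, -0.0213] [-0.04, 0.11, -0.01] rows 3.5 0.0
```

Call:
servo_tool([
  [0.168, 0.04, -0.021, 0, 0, 0, 100],
  [0.168, 0.04, -0.021, 0, 0, 0, 100],
  [0.168, 0.04, -0.021, 0, 0, 0, 100],
  [0.168, 0.04, -0.021, 0, 0, 0, 100],
  [0.168, 0.04, -0.021, 0, 0, 0, 100],
])

```text
clock: 2.4
tool_pos: [0.4294, -0.1758, 0.1695]
orientation: [-1.572, 0.001, -1.374]
force: [0.3, 0.5, 0.0]
width: 0.999
```

```bash
python3 - <<'E'
from h import *
c=dict(np.load('w1.npz')); f=lambda p:(255+p[0]/6-.4,170+p[1]/6-.4)
S=np.array([onz(c,*f(p),.008) for p in [(292,114),(105,287),(518,321)]]); print('screws',S.round(4).tolist(),'mid',(S[1]+S[2])/2, 'yaw',np.degrees(np.arctan2(*(S[2]-S[0])[[1,0]])))
I=np.array([onz(c,*f(p),.0565) for p in [(273,182),(138,302)]]); print('stop in',I.round(4).tolist(),'mid',I.mean(0),np.linalg.norm(I[1]-I[0]))
hc=onz(c,*f((350,533)),.0686); print('high corner',hc)
for name,o in (('plate',(.537,.235)),('bed',(.547,.237))):
    y=np.radians(7.2); M=np.array([[np.cos(y),-np.sin(y)],[np.sin(y),np.cos(y)]])
    print(name,'exp stopin',o+M@[-.0656,0],'exp high corner',o+M@[.0172,.028])
w=snap('wrist','w2.png'); h=cv2.cvtColor(w['image'],cv2.COLOR_RGB2HSV); m=cv2.inRange(h,(4,170,90),(14,255,255)); m[250:]=0
n,l,s,ce=cv2.connectedComponentsWithStats(m)
for i in range(1,n):
    if s[i,4]>150: print(s[i],ce[i].round(1),onz(w,*ce[i],.028).round(4))
E
```

```text
screws [[0.4875, 0.2645, 0.008], [0.4955, 0.1918, 0.008], [0.5798, 0.2782, 0.008]] mid [0.5376569  0.23498563 0.008     ] yaw 8.458141006769697
stop in [[0.4819, 0.2524, 0.0565], [0.4862, 0.2063, 0.0565]] mid [0.48401459 0.22937088 0.0565    ] 0.04636006114939252
high corner [0.56775397 0.21153967 0.0686    ]
plate exp stopin [0.47191728 0.22677814] exp high corner [0.55055504 0.26493494]
bed exp stopin [0.48191728 0.22877814] exp high corner [0.56055504 0.26693494]
[242  94  26  37 387] [252.6 115.3] [ 0.4104 -0.1035  0.028 ]
[243 221  23  28 604] [254.3 234.3] [ 0.4402 -0.2449  0.028 ]
```

View pics/w2.png

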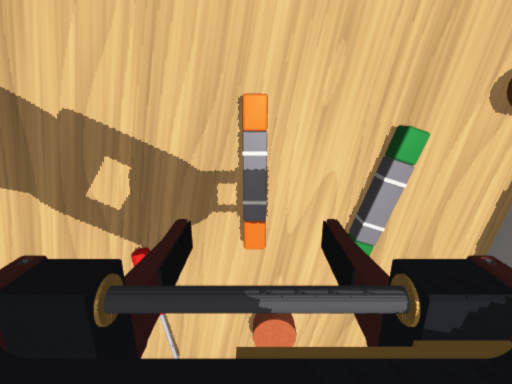

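The open fingers straddle the bar: its ends are at rows 94 and 249, column about 255, and green is clear to the right at (390,190). The rest's stop and high corner agree on origin (0.548, 0.237). The plate is just off-centre. Now the exact bar middle.

```bash
python3 - <<'E'
from h import *
w=snap('wrist')
E=[onz(w,255.2,93.8,.028),onz(w,255,249,.028)]; d=E[1]-E[0]
m=(E[0]+E[1])/2; print(E,np.linalg.norm(d),m,np.degrees(np.arctan2(d[1],d[0])))
g=[onz(w,*p,.028)[:2].round(3) for p in((412,140),(365,245))]; print('green',g)
zang=np.degrees(np.arctan2(d[1],d[0]))+90
go([m[0],m[1],.05],down(zang)); go([m[0],m[1],.005],down(zang))
E
```

```text
[array([ 0.40848089, -0.07956687,  0.028     ]), array([ 0.44484476, -0.2637054 ,  0.028     ])] 0.18769477971474077 [ 0.42666282 -0.17163614  0.028     ] -78.82890653988055
green [array([ 0.592, -0.093]), array([ 0.582, -0.23 ])]
GO [-0.0022, 0.12, -0.0018] [0.04, 0.22, -0.06] rows 2.4 0.0
GO [-0.0022, 0.165, -0.0018] [0.04, 0.22, -0.06] rows 3.3 0.0
```

Call:
servo_tool([
  [-0.002, 0.04, -0.002, 0, 0.2, 0, 70],
  [-0.002, 0.08, -0.002, 0, 0.2, 0, 70],
  [-0.002, 0.12, -0.002, 0, 0.2, 0, 70],
  [-0.002, 0.145, -0.002, 0, 0.2, 0, 70],
  [-0.002, 0.164, -0.002, 0, 0.2, 0, 70],
])

```text
clock: 3.0
tool_pos: [0.4264, -0.1706, 0.0051]
orientation: [-1.572, 0.001, -1.373]
force: [-0.2, 0.5, -0.8]
width: 0.699
```

Call:
servo_tool([
  [0, 0, 0, 0, 0, 0, 70],
  [0, 0, 0, 0, 0, 0, 0],
  [0, 0, 0, 0, 0, 0, 0],
  [0, 0, 0, 0, 0, 0, 0],
  [0, 0, 0, 0, 0, 0, 0],
])

```text
clock: 3.5
tool_pos: [0.4274, -0.1733, 0.0073]
orientation: [-1.569, -0.001, -1.375]
force: [0.4, -0.2, -0.2]
width: 0.374
```

Call:
servo_tool([
  [0, 0, 0, 0, 0, 0, 0],
  [0, 0, 0, 0, 0, 0, 0],
  [0, 0, 0, 0, 0, 0, 0],
  [0, 0, 0, 0, 0, 0, 0],
  [0, 0, 0, 0, 0, 0, 0],
])

```text
clock: 4.0
tool_pos: [0.427, -0.1733, 0.007]
orientation: [-1.57, -0.0, -1.376]
force: [-1.0, 1.0, 7.9]
width: 0.316
```

```bash
python3 -c "
from h import *
o=r.observe(); print(o['clock'],o['tool_pos'],o['width']*88,o['force'],o['ft_torque'])"
```

```text
4.0 [ 0.426982   -0.17328009  0.00704475] 27.78237580911972 [-0.96989106  1.03466857  7.87176999] [ 0.07297193  0.28954125 -0.00200161]
```

Gripped: the opening reads 27.8 mm. Lift and feel.

Call:
servo_tool([
  [0, -0.01, 0, 0, 0, 0, 0],
  [0, -0.03, 0, 0, 0, 0, 0],
  [0, -0.06, 0, 0, 0, 0, 0],
  [0, -0.1, 0, 0, 0, 0, 0],
  [0, -0.15, 0, 0, 0, 0, 0],
])

```text
clock: 4.5
tool_pos: [0.4251, -0.1725, 0.157]
orientation: [-1.574, 0.002, -1.375]
force: [0.8, -0.8, -2.7]
width: 0.316
```

Call:
servo_tool([
  [0, -0.05, 0, 0, 0, 0, 0],
  [0, -0.1, 0, 0, 0, 0, 0],
  [0, -0.1, 0, 0, 0, 0, 0],
  [0, -0.1, 0, 0, 0, 0, 0],
  [0, -0.1, 0, 0, 0, 0, 0],
])

```text
clock: 5.0
tool_pos: [0.4252, -0.1725, 0.2547]
orientation: [-1.574, 0.002, -1.375]
force: [0.4, 1.0, -4.5]
width: 0.32
```

```bash
python3 -c "
from h import *
for i in range(4):
    o=r.observe(); q,Rc=pose(); print(o['clock'],o['tool_pos'],o['width']*88,o['force'],o['ft_torque'],'tool-frame',Rc.inv().apply(o['ft_torque'])); snap('wrist','w3.png')"
```

```text
5.0 [ 0.42522352 -0.17251152  0.25471488] 28.12587619381045 [ 0.40588579  0.98280063 -4.47016005] [-0.22139486 -0.01056658  0.00845228] tool-frame [-0.03264486 -0.0077882  -0.21925427]
5.05 [ 0.42518183 -0.17247711  0.2543485 ] 28.078870127747532 [-0.61506998  1.15322461 -4.09022912] [-0.22312837 -0.00234085  0.02196364] tool-frame [-0.04109254 -0.02110179 -0.21940891]
5.1 [ 0.42532469 -0.17252579  0.25429183] 27.5205047010095 [-0.19975801  1.04641129 -3.57704389] [-0.1680306   0.04186251 -0.0274867 ] tool-frame [-0.07363757  0.0282298  -0.15659776]
5.15 [ 0.42557354 -0.17260658  0.25442518] 27.907893056357494 [-0.25398006 -0.11379624 -4.10911157] [-0.20248155  0.01977977  0.0347028 ] tool-frame [-0.05882417 -0.03392264 -0.19489297]
```

View pics/w3.png

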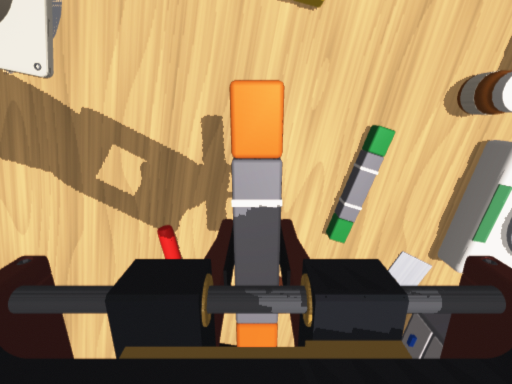

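Torque about world x is about -0.2 Nm with a -4 N load, so the weight is on the +y side, the end nearer the camera. I'll cross-check after the turn. Far cap edge is at row 80, columns 231-284, and the bar looks square in the jaws.

```bash
cat >> h.py <<'E'
YAW=7.0; O=np.array([.548,.237,0])
def seat(up=0,along=0,beyond=.007,xo=0):
    M=R.from_euler('z',YAW,degrees=True)*R.from_euler('y',-25,degrees=True)
    S=M.as_matrix(); p=O+R.from_euler('z',YAW,degrees=True).apply([.032,0,.091])
    Rt=R.from_matrix(np.c_[S[:,0],-S[:,2],S[:,1]])
    return p+S[:,2]*(up-beyond)+S[:,0]*(along-xo), Rt
E
python3 - <<'E'
from h import *
w=snap('wrist'); q,Rc=pose()
for z in(.265,.275,.285):
    e=Rc.inv().apply(onz(w,257,80,z)-q); a=Rc.inv().apply(onz(w,231,82,z)-onz(w,284,82,z)); s=Rc.inv().apply(onz(w,256,203,z)-q); print(z,e.round(4),a.round(4),s.round(4))
p,Rt=seat(.07); print(p); go(p,Rt); p,Rt=seat(0); print(p)
E
```

```text
0.265 [-0.0956 -0.0099 -0.0002] [ 0.      0.0001 -0.0282] [-0.0264 -0.01   -0.0007]
0.275 [-0.0946 -0.0199 -0.0002] [ 0.      0.0001 -0.0263] [-0.03   -0.02   -0.0007]
0.285 [-0.0936 -0.0299 -0.0002] [ 0.      0.0001 -0.0244] [-0.0336 -0.03   -0.0007]
[0.55333498 0.23765505 0.14809739]
GO [-0.3777, 0.107, 0.2049] [18.74, -84.32, -20.3] rows 8.9 10.3
[0.58269775 0.24126035 0.08465585]
```

Call:
servo_tool([
  [-0.378, 0.06, 0.205, 18.7, -84.3, -20.3, 0],
  [-0.378, 0.06, 0.205, 18.7, -84.3, -20.3, 0],
  [-0.378, 0.06, 0.205, 18.7, -84.3, -20.3, 0],
  [-0.378, 0.06, 0.205, 18.7, -84.3, -20.3, 0],
  [-0.378, 0.06, 0.205, 18.7, -84.3, -20.3, 0],
])

```text
clock: 5.75
tool_pos: [0.5002, 0.0654, 0.221]
orientation: [-1.484, -0.212, -0.663]
force: [1.2, -0.4, -3.1]
width: 0.317
```

```bash
python3 -c "
from h import *
o=r.observe();print(o['joints'],o['force'],o['ft_torque']); go(*seat(.1))"
```

```text
[ 0.1653341   0.16302911  2.02964002 -0.14182188  0.74555532 -0.65767269] [ 1.18826542 -0.44712185 -3.09755104] [0.02460483 0.12266205 0.04666786]
GO [-0.081, 0.0431, 0.1564] [9.63, -43.13, -10.29] rows 3.6 5.3
```

Call:
servo_tool([
  [-0.081, 0.043, 0.156, 9.6, -43.1, -10.3, 0],
  [-0.081, 0.043, 0.156, 9.6, -43.1, -10.3, 0],
  [-0.081, 0.043, 0.156, 9.6, -43.1, -10.3, 0],
  [-0.081, 0.043, 0.156, 9.6, -43.1, -10.3, 0],
  [-0.081, 0.043, 0.156, 9.6, -43.1, -10.3, 0],
])

```text
clock: 6.25
tool_pos: [0.5417, 0.2374, 0.1744]
orientation: [-1.562, -0.426, 0.083]
force: [-0.9, -0.4, -4.3]
width: 0.317
```

```bash
python3 -c "
from h import *
go(*seat(.1))"
```

```text
GO [-0.0006, -0.0013, -0.0012] [0.45, -2.06, -0.57] rows 0.0 0.3
```

Call:
servo_tool([
  [0, 0, 0, 0, 0, 0, 0],
  [0, 0, 0, 0, 0, 0, 0],
  [0, 0, 0, 0, 0, 0, 0],
  [0, 0, 0, 0, 0, 0, 0],
  [0, 0, 0, 0, 0, 0, 0],
])

```text
clock: 6.75
tool_pos: [0.542, 0.2332, 0.1766]
orientation: [-1.56, -0.427, 0.07]
force: [0.6, -0.6, -2.9]
width: 0.316
```

```bash
python3 -c "
from h import *
F=[];T=[]
for i in range(12):
    o=r.observe(); F.append(o['force']);T.append(o['ft_torque']); c=snap('scene')
print(np.mean(F,0),np.mean(T,0),np.std(T,0),o['clock'])
q,Rc=pose(); print('tool',Rc.inv().apply(np.mean(T,0)),'x axis',Rc.as_matrix()[:,0])
i=c['image'];cv2.imwrite('pics/s1.png',cv2.resize(i[100:290,230:480],None,fx=3,fy=3,interpolation=cv2.INTER_CUBIC)[:,:,::-1]); go(*seat(.1))"
```

```text
[ 0.14615768 -0.07391897 -3.65890689] [-0.00632394  0.3192483  -0.00749117] [0.02254961 0.01555549 0.02970396] 7.3
tool [0.01210529 0.0169368  0.31871961] x axis [0.908105   0.06561106 0.41357043]
GO [-0.0009, 0.0006, 0.0026] [0.62, -2.61, -0.56] rows 0.1 0.3
```

View pics/s1.png

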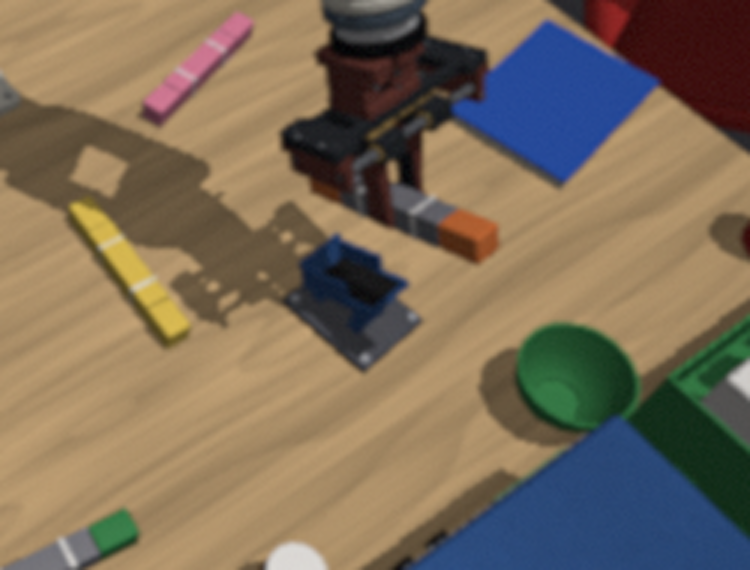

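The bar is over the rest, high end away (450,230 in the crop). The tilted torque reading mixes in the lever arm to the sensor, so I'll level the bar and feel again while still.

Call:
servo_tool([
  [0, 0, 0, 0, -2.5, 24.4, 0],
  [0, 0, 0, 0, -2.5, 24.4, 0],
  [0, 0, 0, 0, -2.5, 24.4, 0],
  [0, 0, 0, 0, -2.5, 24.4, 0],
  [0, 0, 0, 0, -2.5, 24.4, 0],
])

```text
clock: 7.85
tool_pos: [0.542, 0.2333, 0.1755]
orientation: [-1.571, -0.003, 0.118]
force: [0.4, -0.8, -4.9]
width: 0.315
```

Call:
servo_tool([
  [0, 0, 0, 0, 0, 0, 0],
  [0, 0, 0, 0, 0, 0, 0],
  [0, 0, 0, 0, 0, 0, 0],
  [0, 0, 0, 0, 0, 0, 0],
  [0, 0, 0, 0, 0, 0, 0],
])

```text
clock: 8.35
tool_pos: [0.5414, 0.2336, 0.1763]
orientation: [-1.571, -0.001, 0.119]
force: [-0.9, -0.5, -2.9]
width: 0.322
```

```bash
python3 -c "
from h import *
F=[];T=[]
for i in range(16):
    o=r.observe(); F.append(o['force']);T.append(o['ft_torque']); c=snap('wrist')
print(np.mean(F,0),np.mean(T,0),np.std(T,0),o['clock'])
q,Rc=pose(); print('tool',Rc.inv().apply(np.mean(T,0)),Rc.as_matrix().round(3))
h=cv2.cvtColor(c['image'],cv2.COLOR_RGB2HSV); m=cv2.inRange(h,(4,170,90),(14,255,255)); m[250:]=0
n,l,s,ce=cv2.connectedComponentsWithStats(m)
for i in range(1,n):
    if s[i,4]>300: print(s[i])
"
```

```text
[ 0.04674331 -0.0116663  -3.69977982] [ 0.04356924 -0.14510625 -0.00834295] [0.03253742 0.0316591  0.0289183 ] 9.1
tool [ 0.02608395  0.00836684 -0.14924253] [[ 0.993  0.001 -0.118]
 [ 0.118  0.     0.993]
 [ 0.001 -1.    -0.   ]]
[ 230   80   54   78 4079]
```

Level and still: torque is -0.145 Nm with -3.6 N, so the weight sits 41 mm towards the robot, matching the 36-42 mm given and the first reading. The heavy end will be the lower one. Stripes and end fit a level bar centred in the grip, so no sag. Approach.

```bash
python3 -c "
from h import *
go(*seat(.06)); go(*seat(.02))"
```

```text
GO [0.0164, 0.0372, 0.0027] [0.05, -0.2, -24.96] rows 0.8 2.9
GO [0.0333, 0.0735, 0.0028] [0.05, -0.2, -24.96] rows 1.6 2.9
```

Call:
servo_tool([
  [0.016, 0.0, 0.003, 0, -0.2, -8, 0],
  [0.016, 0.0, 0.003, 0, -0.2, -16, 0],
  [0.016, 0.01, 0.003, 0, -0.2, -25, 0],
  [0.016, 0.037, 0.003, 0, -0.2, -25, 0],
  [0.016, 0.037, 0.003, 0, -0.2, -25, 0],
])

```text
clock: 9.65
tool_pos: [0.5538, 0.2371, 0.136]
orientation: [-1.575, -0.43, 0.124]
force: [0.3, 0.2, -3.7]
width: 0.313
```

```bash
python3 -c "
from h import *
go(*seat(.025))"
```

```text
GO [0.005, 0.0338, 0.0007] [0.18, 0.1, -0.35] rows 0.7 0.0
```

Call:
servo_tool([
  [0.004, 0.012, 0.001, 0, 0, 0, 0],
  [0.004, 0.024, 0.001, 0, 0, 0, 0],
  [0.004, 0.034, 0.001, 0, 0, 0, 0],
  [0.004, 0.034, 0.001, 0, 0, 0, 0],
  [0.004, 0.034, 0.001, 0, 0, 0, 0],
])

```text
clock: 10.15
tool_pos: [0.5751, 0.2414, 0.1098]
orientation: [-1.572, -0.436, 0.122]
force: [0.4, -0.1, -4.0]
width: 0.319
```

```bash
python3 -c "
from h import *
o=r.observe();print(o['force']);go(*seat(.0))
a=snap('top')['image'];b=snap('scene')['image']
A=cv2.resize(a[90:180,120:220],None,fx=4,fy=4,interpolation=cv2.INTER_CUBIC);B=cv2.resize(b[140:230,300:400],None,fx=4,fy=4,interpolation=cv2.INTER_CUBIC)
cv2.imwrite('pics/p1.png',np.hstack([A,B])[:,:,::-1])"
```

```text
[ 0.43245002 -0.08979873 -4.00708697]
GO [-0.0038, 0.0259, -0.001] [0.07, -0.01, 0.0] rows 0.5 0.0
```

View pics/p1.png

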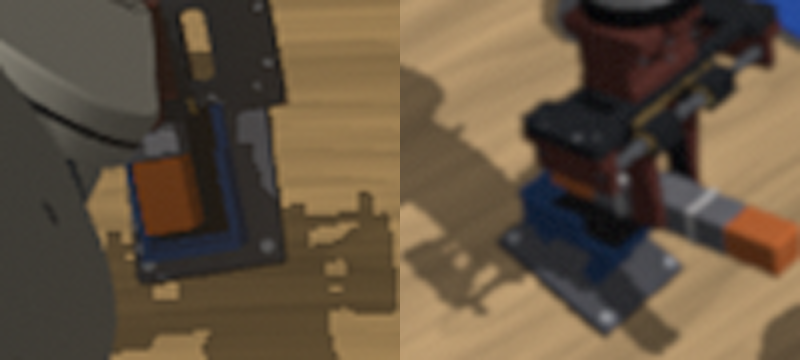

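The top crop shows the lower orange cap at (168,195) inside the blue cheeks, just above the stop at (190,240). The scene crop shows the light end overhanging at (765,235). I'll check the cap edge numerically against the plan.

```bash
python3 -c "
from h import *
a=snap('top'); q,Rc=pose()
# expected mid of lower top edge from TCP pose
e=q+Rc.apply([-.095,-.007-.014,0]); print('exp',e,proj(a,e)-.0,'seen',(120+175/4-.4,90+233/4-.4), 'seen world',onz(a,120+175/4-.4,90+233/4-.4,e[2]))
S=seat()[1]; p=seat(beyond=0)[0]
for l,v in(('stop inner R',(-.103,.010,-.023)),('stop inner L',(-.103,.010,.023))):
    w=p+S.apply([v[0],-v[1],v[2]]); print(l,w.round(4),((proj(a,w)-[120,90]+.4)*4).round())
"
```

```text
exp [0.48075645 0.23002217 0.08925153] [162.11703623 148.51219381] seen (163.35, 147.85) seen world [0.48215718 0.22735347 0.08925153]
stop inner R [0.4857 0.2062 0.0565] [228. 242.]
stop inner L [0.4801 0.2518 0.0565] [148. 254.]
```

Agreement within 3 mm. Lower gently.

Call:
servo_tool([
  [-0.003, 0.006, -0.001, 0, 0, 0, 0],
  [-0.003, 0.011, -0.001, 0, 0, 0, 0],
  [-0.003, 0.016, -0.001, 0, 0, 0, 0],
  [-0.003, 0.02, -0.001, 0, 0, 0, 0],
  [-0.003, 0.02, -0.001, 0, 0, 0, 0],
])

```text
clock: 10.8
tool_pos: [0.5807, 0.2411, 0.09]
orientation: [-1.572, -0.436, 0.122]
force: [0.2, -0.4, -4.0]
width: 0.322
```

Call:
servo_tool([
  [0, 0.001, 0, 0, 0, 0, 0],
  [0, 0.002, 0, 0, 0, 0, 0],
  [0, 0.003, 0, 0, 0, 0, 0],
  [0, 0.003, 0, 0, 0, 0, 0],
  [0, 0.003, 0, 0, 0, 0, 0],
])

```text
clock: 11.3
tool_pos: [0.582, 0.2414, 0.0881]
orientation: [-1.572, -0.437, 0.122]
force: [0.2, -0.1, -3.2]
width: 0.316
```

```bash
python3 -c "
from h import *
F=[];T=[]
for i in range(4):
    o=r.observe();F.append(o['force']);T.append(o['ft_torque']);snap('top')
print(np.mean(F,0),np.mean(T,0),o['clock']); go(*seat(0))"
```

```text
[-0.184798    0.07893995 -3.38658852] [-0.00717992  0.3214095   0.01455775] 11.45
GO [-0.0008, 0.0034, -0.0002] [0.04, 0.01, 0.04] rows 0.1 0.0
```

No contact yet; continue in 1 mm steps.

Call:
servo_tool([
  [0, 0.001, 0, 0, 0, 0, 0],
  [0, 0.002, 0, 0, 0, 0, 0],
  [0, 0.003, 0, 0, 0, 0, 0],
  [0, 0.003, 0, 0, 0, 0, 0],
  [0, 0.003, 0, 0, 0, 0, 0],
])

```text
clock: 12.0
tool_pos: [0.5832, 0.2416, 0.0853]
orientation: [-1.572, -0.437, 0.122]
force: [-0.8, -0.9, -3.3]
width: 0.315
```

Call:
servo_tool([
  [0, 0.001, 0, 0, 0, 0, 0],
  [0, 0.001, 0, 0, 0, 0, 0],
  [0, 0.001, 0, 0, 0, 0, 0],
])

```text
clock: 12.3
tool_pos: [0.5837, 0.2416, 0.085]
orientation: [-1.572, -0.438, 0.122]
force: [-5.0, -0.3, 6.4]
width: 0.321
```

```bash
python3 -c "
from h import *
F=[];T=[]
for i in range(4):
    o=r.observe();F.append(o['force']);T.append(o['ft_torque']);snap('top')
print(np.mean(F,0),np.mean(T,0),o['clock']); go(*seat(0))"
```

```text
[-4.94120269 -1.26295034  6.02880787] [-0.10241685  0.67814243 -0.00319874] 12.45
GO [-0.0011, -0.0001, -0.0003] [0.05, 0.01, 0.08] rows 0.0 0.0
```

Contact is normal to the bed, about 10 N, exactly at the expected height. Ease off slightly and open.

Call:
servo_tool([
  [0, -0.0005, 0, 0, 0, 0, 0],
  [0, -0.0005, 0, 0, 0, 0, 36],
  [0, -0.0005, 0, 0, 0, 0, 40],
  [0, -0.0005, 0, 0, 0, 0, 50],
  [0, -0.0005, 0, 0, 0, 0, 60],
])

```text
clock: 13.0
tool_pos: [0.5837, 0.2417, 0.0849]
orientation: [-1.571, -0.437, 0.122]
force: [1.0, 0.6, -0.6]
width: 0.545
```

Call:
servo_tool([
  [0, 0, 0, 0, 0, 0, 60],
  [0, 0, 0, 0, 0, 0, 60],
  [0, 0, 0, 0, 0, 0, 60],
  [0, 0, 0, 0, 0, 0, 60],
  [0, 0, 0, 0, 0, 0, 60],
])

```text
clock: 13.5
tool_pos: [0.5834, 0.2416, 0.0848]
orientation: [-1.572, -0.437, 0.122]
force: [-0.3, -0.8, 0.5]
width: 0.598
```

Call:
servo_tool([
  [0, -0.02, 0, 0, 0, 0, 60],
  [0, -0.05, 0, 0, 0, 0, 60],
  [0, -0.09, 0, 0, 0, 0, 60],
  [0, -0.13, 0, 0, 0, 0, 60],
  [0, -0.13, 0, 0, 0, 0, 60],
])

```text
clock: 14.0
tool_pos: [0.5294, 0.2359, 0.2074]
orientation: [-1.569, -0.444, 0.122]
force: [-0.1, 0.0, -0.4]
width: 0.603
```

```bash
python3 -c "
from h import *
a=snap('top')['image'];c=snap('scene');b=c['image']
A=cv2.resize(a[90:180,120:220],None,fx=4,fy=4,interpolation=cv2.INTER_CUBIC);B=cv2.resize(b[140:230,300:400],None,fx=4,fy=4,interpolation=cv2.INTER_CUBIC)
cv2.imwrite('pics/p2.png',np.hstack([A,B])[:,:,::-1])
S=seat()[1]; p=seat(beyond=0)[0]
for s in (-.008,0): print(s,[((proj(c,p+S.apply([.095+s,-.014,y]))-[300,140]+.4)*4+[400,0]).round() for y in(-.014,.014)])"
```

```text
-0.008 [array([757., 272.]), array([784., 248.])]
0 [array([768., 277.]), array([795., 253.])]
```

View pics/p2.png

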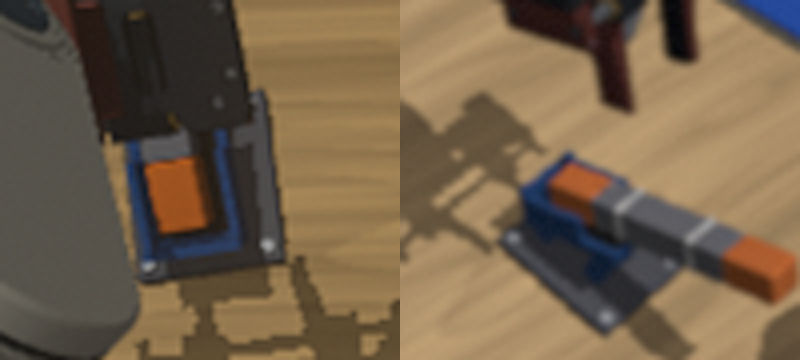

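The bar lies flat in the rest with the orange heavy end between the cheeks (580,185) and the light end overhanging at (765,270). Its far end matches the seat pose. The gripper is well clear. Handing in.

```bash
python3 -c "
from h import *
def far(c):
    m=cv2.inRange(cv2.cvtColor(c['image'],cv2.COLOR_RGB2HSV),(4,150,70),(15,255,255));m[:170]=0;m[:,:370]=0;m[230:]=0;m[:,410:]=0
    return cv2.mean(np.indices(m.shape)[1].astype(float),m)[0],cv2.mean(np.indices(m.shape)[0].astype(float),m)[0]
x=far(snap('scene'))
for i in range(8): c=snap('scene')
print(x,far(c)); print(r.sign_off(),r.observe()['clock'])"
```

```text
(389.852380952381, 206.8714285714286) (389.8857142857143, 206.82857142857145)
the job is handed in; nothing more can be done
the job is handed in; nothing more can be done
```

The orange-capped bar is in the blue rest, heavy end down, and stays there with the gripper clear. The job is handed in at about 14.5 s of the 42 s allowed.

- **Heavy end:** I gripped the bar at its middle and lifted it level. Held still, the torque was about 0.145 Nm with a 3.6 N load, which puts the weight 41 mm from the middle, on the end that started towards +y. An earlier, unsettled reading of about 0.2 Nm gave the same side but was too large. The readings taken while moving or tilted did not agree, so I levelled the bar over the rest and repeated the measurement before placing it.
- **Placing:** I lowered it to a light contact of about 10 N, square to the bed and at the expected height, then opened the gripper and backed off.
- **Last checks:**
  - The bar lies flat between the cheeks and did not move between pictures over the last 0.4 s.
  - It stayed about 8 mm clear of the stop, the aimed-for pose, and did not slide down to touch it.
  - I did not touch the green bar or the look-alikes.

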